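# Open a snap ring and hold it at the hand wheel's axle groove

### The arm

A 6-joint arm with a two-finger parallel gripper is mounted at the origin on the work surface. World frame = base frame: x ahead of the robot, y to its left, z up, the work surface at z = 0. Lengths are in m, angles in rad, forces in N, time in s.
With the tool pointing down it reaches from about 0.25 to 0.8 m from the base axis. Payload 8.5 kg.
Tool frame: the origin (TCP) lies on the centre line of the jaws, within the pads' length; the fingertips stand 8 mm ahead of it and the grasp point (between the pads) lies 11 mm behind it (tip_reach is the distance from the TCP to the fingertips, in m); z points along the fingers, y is the line along which they close (so a half turn about z gives the same grasp; the last joint's range is limited). The gripper opens to 85 mm and grips with 20 to 120 N. Pads are 22 mm wide; open, the fingers measure 114 mm over their backs; the gripper's body (76 mm by 85 mm) begins 54 mm behind the grasp point. The pads swing forward as they close: fully open they stand 13 mm farther back than shut.
Start: joints at [1.137, 0.238, -0.013, 1.319, 0, 1.571], TCP at [0.221, 0.476, 0.239] pointing down, gripper open.
Joint ranges: [-2.66, 2.66], [-1.03, 1.9], [-1.14, 1.46], [-1.82, 2.27], [-1.45, 1.34], [-3.14, 3.14]. Speed limits (rad/s): [2.22, 2.22, 2.79, 3.14, 3.14, 3.14].

### API

Orientations are given as a rotation vector (axis times angle).
In Python, from plant import read_state, grab_frame, sign_off, tip_reach gives the robot as it stands.
- The arm moves only by the shell command python3 -m jog 'ROWS' [FORCE]. ROWS is text: rows parted by semicolons, each of 7 numbers parted by spaces: the finger opening in m, from 0 to 0.0854, then the shift along the world's x, y, z in m, then the turn, a rotation vector about the world's x, y, z in rad. A call has exactly 5 rows; each row shifts and turns the commanded pose from where the row before left it; what a row does not reach is not made up. A row lasts 1/12 s, in which the tool goes at most 41.7 mm and 7.16 degrees, less where a joint would pass 70% of its speed; a pose out of reach is approached as far as the arm can. A call with a gripper value outside its range is refused whole. The fingers move at their own pace and stop on an object; FORCE is the grip in N (left out, the last holds). Time passes only in rows, so rows that do not move let the fingers close, or fill a call up. It gives the time, the measured TCP pose, the force, the opening and the grip force at its end, in the units of the state.
- read_state(): the state, without advancing time (a new reading comes with each control period).
- grab_frame(name): name is "scene" or "top" or "wrist"; returns a dict with "frame" (480x640x3 uint8, blue, green, red), "fx", "fy", "cx", "cy" (pixels), "extrinsics" (4x4, takes a point from camera to world coordinates). Camera axes: x right, y down, z forward; pixel columns grow to the right and rows downward; lengths in m; the calibration is good to about 2 mm. A picture is of the moment at which its call begins. There is no depth.
- sign_off(): hands the job in; it is judged then, once.
The state is a dict: "clock": time; "joint_pos": joint angles; "qvel": joint speeds; "joint_efforts": joint torques, N m; "tool_pos": TCP position; "tcp_rot": TCP orientation; "contact_force": force on the tool from outside, world axes, zero at the start; "moment": the same for the moment, N m; "grip_width": finger opening in m; "grasp_force": force on a finger pad.
Only numpy, scipy, OpenCV 4.12 (cv2) and the standard library are available. Lean on these libraries where they do the work, as an engineer would, in place of code of your own. Each camera call takes 0.05 s, during which the arm holds its last target. There are 200 camera calls.

### The job

Lift the snap-ring pliers, which carry a snap ring on their tips, up off the tool rail against the sprung catch. Squeeze their handles so that the ring is fully spread, slide the ring gently down over the upright axle stub of the hand wheel until it is level with the groove, and finish while holding the pliers there upright, squeezed, the ring still spread around the groove and not pressed against the axle, so that I can inspect it before it is let in. Leave the awl on the rail and the other things on the bench where they are.

Things in the scene. Friction and masses are not known exactly. Their poses are not given: they have to be found in the camera images.
- pliers: straight snap-ring pliers hanging upright on the rail, handles up, ring down; 140 mm tall, about 200 g. Origin: pivot, midway between the handles. z up along the pliers, y the way the handles are squeezed (along the rail), x from the rail to the side where the ring sticks out. Pivot block: z -7 to 7 mm. Nothing reaches above z = 80 mm
- ring_centre (a point): snap ring's centre, at x 20, y 0, z -55 mm in the pliers' frame (same axes). Steel ring 3 mm thick, at right angles to z, joined to the pliers' tips; spread it is round, 30 mm inside, 38 mm outside; relaxed, each half stands 5 mm further in, leaving an opening 20 mm wide that does not pass the axle. The jaws run up from it at x -5 to 3 mm
- grip_point (a point): middle between the two black handles, where to grip: x 0, y 0, z 55 mm in the pliers' frame (same axes). Handles stand from z 20 to 80 mm, 14 mm wide along x; here they measure 50 mm over their outer faces relaxed (54 at the top), about 40 mm squeezed to the stop, where the outer faces are nearly parallel and upright
- hook (a point): the pliers' steel hook, middle of its top, at x -19, y 0, z 13 mm in the pliers' frame (same axes). It straddles the rail bar from above with about 1 mm play each side: x -12 to -28, z -22 to 13 mm, 24 mm wide
- spread (a joint): turn of each pliers handle about the pivot, rad: 0 relaxed; squeezing it to the stop, near 0.09 (ring fully spread and round), takes about 8 N on each handle at the grip point. The stop yields a little to a harder grip (about 0.10 at 60 N, 0.12 at 120 N; harmless, the ring opens up to 2 mm more each side). A spring reopens the handles
- rail: green fixed stand; horizontal steel bar 6 mm thick, 30 mm high, 250 mm long along own y, its top 120 mm above the bench. Origin on the bench below the bar's middle, z up. Pliers and awl hang at y +70 and -70 mm, either way round, each hook held by a sprung brass roller behind: lift straight up; the catch yields within 8 mm at some 8 to 12 N, the hook is free after 30 mm
- awl: awl with a turned dark wooden handle 28 mm thick (z 4 to 78 mm) and a steel point, hanging at the other place on the rail by the same kind of hook; leave it there. Origin on its axis, at the height of the pliers' pivot
- axle: fixed green base block 130 x 130 x 22 mm with an upright steel axle stub 24 mm in diameter. Origin on the bench on the axle's line, z up. A freely turning steel hand wheel, 212 mm in diameter, sits on the axle: rim top 60 mm, hub with brass washer up to 69 mm above the bench
- groove (a point): middle of the ring groove on the axle's line, 84 mm above the bench, z up; the groove is 6 mm high (81 to 87 mm) and 19 mm in diameter
- axle_end (a point): middle of the axle's upper end face, 104 mm above the bench, z up; the last 3 mm are chamfered to 18 mm diameter
- bone_folder: ivory flat strip 150 x 18 x 6 mm on the bench between rail and wheel; origin under its middle; bystander
- screwdriver: screwdriver lying on the bench beyond the rail; bystander
- glue_jar: jar 70 mm in diameter, 90 mm tall, at the back of the bench; origin under its middle; bystander
- glue_brush: brush lying on the bench at the right; bystander
- press_weight: dark steel cylinder 44 mm in diameter, 35 mm high, on the bench beside the hand wheel; bystander
- washer_tin: open aluminium tin 52 mm in diameter, 22 mm high, on the robot's side of the rail; bystander
- book: book 150 x 210 x 30 mm lying on the bench at the left; bystander
Not all that is in view belongs to the job. There is more than one size of the pliers; the one meant has the size given above. What is shaped like the axle but blue is not meant.

How it is judged:
On the way, in this order (a step that is already met when the one before it is completed fails the run):
1. the pliers are lifted clear of the rail, at least 40 mm up, by the robot (z of ring_centre in the frame of rail above 0.095 m and contact force between the fingers and pliers above 3 N and contact force between pliers and rail below 0.1 N), for 0.1 s.
2. the ring is held spread above the end of the axle, in line with it (horizontal distance between ring_centre and axle_end below 0.005 m and z of ring_centre in the frame of axle_end above -0.002 m and value of joint spread above 0.07 rad and contact force between the fingers and pliers above 3 N), for 0.1 s.
At the end, for the whole second after the job is handed in: Fingers hold the pliers squeezed (spread over 0.07 rad, grip over 5 N), upright within 0.12 rad, still; the ring's centre is within 3 mm of mid-groove in height and 4 mm of the axle's line; pliers press on axle and wheel with under 6 N; the awl is within 20 mm of its place (z of ring_centre in the frame of groove between -0.003 and 0.003 m and horizontal distance between ring_centre and groove below 0.004 m and value of joint spread above 0.07 rad and angle between pliers's own z axis and vertical below 0.12 rad and contact force between the fingers and pliers above 5 N and contact force between pliers and axle below 6 N and linear speed of pliers below 0.02 m/s and distance of awl from where it was at the start of the episode below 0.02 m); the arm keeps its last pose, push and grip.
It fails at once if the awl is pulled off its place (over 20 mm) (distance of awl from where it was at the start of the episode above 0.02 m).
It fails at once if the ring or pliers are rammed against the axle or wheel (over 40 N) (contact force between pliers and axle above 40 N).
It fails at once if a bystander on the bench is shifted by more than 30 mm (distance of any of bone_folder, screwdriver, glue_jar, glue_brush, press_weight, washer_tin, book from where it was at the start of the episode above 0.03 m).
It also fails if it takes over 42 s, if anything falls off the work surface, if the arm or the gripper's body presses on something with over 40 N, if the wrist force passes 120 N, or if a joint passes its speed limit or range.

## Working session

There is one attempt and no reset: what is moved stays moved. The work goes in short steps, Python scripts to look and compute and a shell command to move; the robot and the scene stay as the last step left them, time stands still between calls to the robot, and variables do not carry over. Pictures are saved under pics/ and viewed, at most 12 in all, crops included, and the job is handed in when it is done.

```bash
mkdir -p pics; ls; python3 - <<'E'
from plant import read_state,grab_frame,tip_reach
import cv2,numpy as np
s=read_state();print(s['clock'],s['tool_pos'],s['tcp_rot'],s['grip_width'],tip_reach)
a=[]
for n in('scene','top'):
    f=grab_frame(n);np.savez('pics/'+n+'0.npz',**f);cv2.imwrite('pics/'+n+'0.png',f['frame']);print(n,f['fx'],f['cx'],f['cy'],np.round(f['extrinsics'],3).tolist())
E
```

```text
pics
0.0 [0.22050035 0.47602463 0.23869916] [-6.76032548e-01 -3.06771232e+00  2.09499350e-03] 0.08544838901135496 0.008
scene 567.4438754156803 321.7780429179572 244.84932436162973 [[-0.831, 0.324, -0.453, 1.258], [0.556, 0.499, -0.664, 1.102], [0.011, -0.804, -0.595, 1.124], [0.0, 0.0, 0.0, 1.0]]
top 470.4883447230276 319.93276839634035 242.1288934081273 [[0.024, -0.981, 0.193, 0.276], [-1.0, -0.027, -0.01, -0.005], [0.015, -0.193, -0.981, 1.303], [0.0, 0.0, 0.0, 1.0]]
```

View pics/scene0.png

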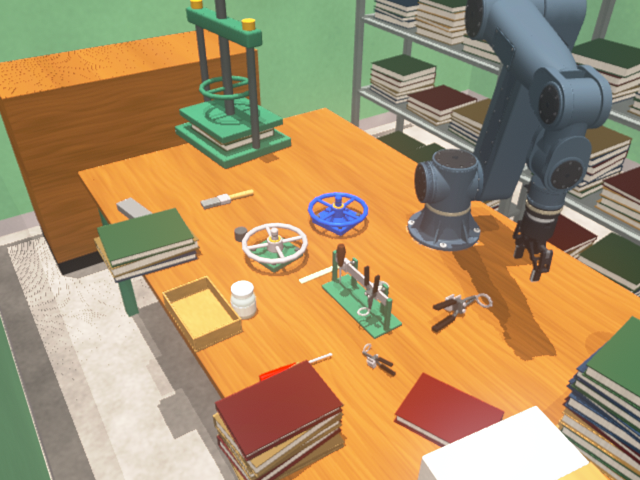

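View pics/top0.png

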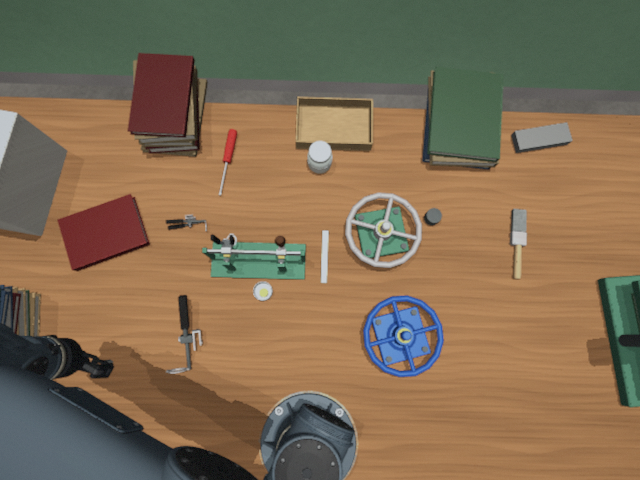

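In the top view, the candidates for the pliers are the pair hanging on the rail at (227,245), a small lying pair at (187,222) and a large lying pair at (187,335). For the axle there is the green-based wheel at (383,230) and the blue one at (403,335). I choose the hanging pair and the green base, and check them in one close crop.

```bash
cat > h.py <<'E'
import numpy as np,cv2
def load(n): return dict(np.load(f'pics/{n}.npz'))
def ray(f,u,v):
    E=f['extrinsics'];d=E[:3,:3]@np.array([(u-f['cx'])/f['fx'],(v-f['cy'])/f['fy'],1]);return E[:3,3],d/np.linalg.norm(d)
def onz(f,u,v,z):
    o,d=ray(f,u,v);return o+d*(z-o[2])/d[2]
def tri(*r):
    A=0;b=0
    for o,d in r:
        P=np.eye(3)-np.outer(d,d);A=A+P;b=b+P@o
    p=np.linalg.solve(A,b);return p,[np.linalg.norm(np.cross(p-o,d)) for o,d in r]
def proj(f,p):
    E=f['extrinsics'];c=E[:3,:3].T@(np.asarray(p)-E[:3,3]);return np.array([f['fx']*c[0]/c[2]+f['cx'],f['fy']*c[1]/c[2]+f['cy']])
E
python3 - <<'E'
from h import *
t=load('top0');s=load('scene0')
a=cv2.resize(t['frame'][210:300,195:325],None,fx=6,fy=6,interpolation=2)[:300*2,:780]
b=cv2.resize(s['frame'][230:340,310:410],None,fx=5,fy=5,interpolation=2)
c=cv2.resize(t['frame'][190:275,340:425],None,fx=3.5,fy=3.5,interpolation=2)
im=np.zeros((600,800,3),np.uint8)
a=cv2.resize(t['frame'][225:285,200:310],None,fx=4,fy=4,interpolation=2);im[:240,:440]=a
im[240:240+298,:298]=c[:298,:298]
b=cv2.resize(s['frame'][238:338,320:410],None,fx=4,fy=4,interpolation=2);im[:400,440:800]=b
cv2.imwrite('pics/c1.png',im)
E
```

```text
(no output)
```

View pics/c1.png

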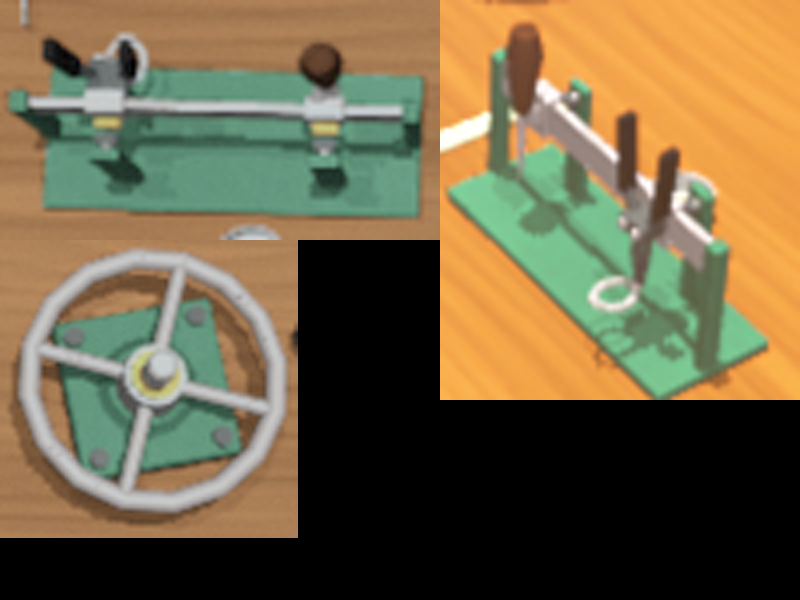

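The crop shows the hanging pliers (black handles, ring on the far, +x side) and the awl with its brown handle on the other hook. The axle stub at about (387,223) stands on the green base. Next I compute positions.

```bash
python3 - <<'E'
from h import *
t=load('top0');s=load('scene0');p=lambda *a:print(*[np.round(x,4) for x in a])
e1=onz(t,207,250.7,.12);e2=onz(t,301.3,253,.12);d=e2-e1
p(e1,e2,np.linalg.norm(d),np.arctan2(-d[0],-d[1]))  # angle of +y rail dir
h1=tri(ray(t,212.5,236.75),ray(s,377,276));h2=tri(ray(t,231.75,236),ray(s,366.5,266.7));p(h1[0],h1[1],h2[0],h2[1],(h1[0]+h2[0])/2)
mid=(e1+e2)/2;u=-d/np.linalg.norm(d);p('pliers from rail',mid+.07*u+.019*np.array([u[1],-u[0],0]))
# axle
p('axle top',onz(t,387.1,223.4,.104))
f=t['frame'].astype(int);hsv=cv2.cvtColor(t['frame'],cv2.COLOR_BGR2HSV)
m=((hsv[...,1]<60)&(hsv[...,2]>110)).astype(np.uint8);m[:185]=0;m[275:]=0;m[:,:342]=0;m[:,424:]=0
c=max(cv2.findContours(m,0,1)[0],key=cv2.contourArea);h=cv2.convexHull(c)
e=cv2.fitEllipse(h);p('rim',e[0],e[1],onz(t,*e[0],.056), e[1][0]/470*1.25)
y=((hsv[...,0]>20)&(hsv[...,0]<35)&(hsv[...,1]>80)&(hsv[...,2]>120)).astype(np.uint8);y[:210]=0;y[245:]=0;y[:,:370]=0;y[:,400:]=0
vv,uu=np.nonzero(y);p('washer',uu.min(),uu.max(),vv.min(),vv.max(),onz(t,(uu.min()+uu.max())/2,(vv.min()+vv.max())/2,.069))
for k,q in(('groove',(e1)),):pass
b=cv2.resize(s['frame'][205:275,235:315],None,fx=8,fy=8,interpolation=2);cv2.imwrite('pics/c2.png',b)
E
```

```text
[0.4786 0.2697 0.12  ] [0.479  0.0297 0.12  ] 0.24 -0.002
[0.5007 0.2443 0.1864] [0.0013 0.0013] [0.5023 0.1988 0.1877] [0.003 0.003] [0.5015 0.2216 0.187 ]Traceback (most recent call last):
  File "<stdin>", line 6, in <module>
  File "<stdin>", line 2, in <lambda>
    return _wrapfunc(a, 'round', decimals=decimals, out=out)
    return _wrapit(obj, method, *args, **kwds)
    result = getattr(arr, method)(*args, **kwds)
numpy._core._exceptions._UFuncNoLoopError: ufunc 'multiply' did not contain a loop with signature matching types (dtype('<U16'), dtype('float64')) -> None
```

```bash
python3 - <<'E'
from h import *
from plant import read_state
t=load('top0');s=load('scene0');p=lambda *a:print(*[x if isinstance(x,str) else np.round(x,4) for x in a])
e1=onz(t,207,250.7,.12);e2=onz(t,301.3,253,.12);d=e2-e1
mid=(e1+e2)/2;u=-d/np.linalg.norm(d);p('pliers from rail',mid+.07*u+.019*np.array([u[1],-u[0],0]))
p('axle top',onz(t,387.1,223.4,.104))
hsv=cv2.cvtColor(t['frame'],cv2.COLOR_BGR2HSV)
m=((hsv[...,1]<60)&(hsv[...,2]>110)).astype(np.uint8);m[:185]=0;m[275:]=0;m[:,:342]=0;m[:,424:]=0
c=max(cv2.findContours(m,0,1)[0],key=cv2.contourArea);h=cv2.convexHull(c)
e=cv2.fitEllipse(h);p('rim',e[0],e[1],onz(t,*e[0],.056), e[1][0]/470*1.25)
y=((hsv[...,0]>20)&(hsv[...,0]<35)&(hsv[...,1]>80)&(hsv[...,2]>120)).astype(np.uint8);y[:210]=0;y[245:]=0;y[:,:370]=0;y[:,400:]=0
vv,uu=np.nonzero(y);p('washer',uu.min(),uu.max(),vv.min(),vv.max(),onz(t,(uu.min()+uu.max())/2,(vv.min()+vv.max())/2,.069))
b=cv2.resize(s['frame'][205:275,235:315],None,fx=8,fy=8,interpolation=2);cv2.imwrite('pics/c2.png',b)
from scipy.spatial.transform import Rotation as R
st=read_state();r=R.from_rotvec(st['tcp_rot']);p('R',r.as_matrix())
# turn needed so tool y is along world y
yy=r.as_matrix()[:,1];p('tool y angle',np.degrees(np.arctan2(yy[1],yy[0])))
E
```

```text
pliers from rail [0.4977 0.2197 0.12  ]
axle top [ 0.5666 -0.1923  0.104 ]
rim [383.2296 229.8056] [74.6854 77.3318] [ 0.56   -0.1892  0.056 ] 0.1986
washer 378 390 223 234 [ 0.5607 -0.1894  0.069 ]
R [[-9.074e-01  4.203e-01 -5.000e-04]
 [ 4.203e-01  9.074e-01 -1.200e-03]
 [ 0.000e+00 -1.300e-03 -1.000e+00]]
tool y angle 65.1453
```

View pics/c2.png

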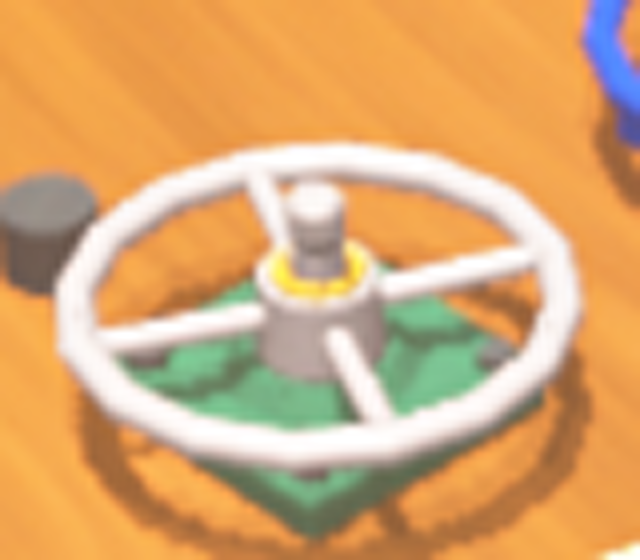

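The axle measures about (0.561,-0.189): washer and rim agree, and the rim size is right. The pliers are near (0.500,0.2205) with the rail along world y (bar 240–250 mm at z 0.12). I move above the pliers.

```bash
python3 -m jog '0.0854 .027 -.0256 .004 0 0 .1085;0.0854 .027 -.0256 .004 0 0 .1085;0.0854 .027 -.0256 .004 0 0 .1085;0.0854 .027 -.0256 .004 0 0 .1085;0.0854 .027 -.0256 0 0 0 0'; python3 -m jog '0.0854 .027 -.0256 0 0 0 0;0.0854 .027 -.0256 0 0 0 0;0.0854 .027 -.0256 0 0 0 0;0.0854 .027 -.0256 0 0 0 0;0.0854 0 0 0 0 0 0'; python3 - <<'E'
from h import *
from plant import *
f=grab_frame('wrist');np.savez('pics/w1.npz',**f);cv2.imwrite('pics/w1.png',f['frame']);s=read_state();print(s['clock'],s['tool_pos'],s['tcp_rot'],f['fx'],f['extrinsics'].round(3).tolist(),s['contact_force'])
E
```

```text
clock: 0.52
tool_pos: [0.3566, 0.3472, 0.2558]
tcp_rot: [-0.012, 3.141, 0.0]
contact_force: [0.5, 0.9, -0.1]
grip_width: 0.0854
grasp_force: 0.0
clock: 0.93
tool_pos: [0.4673, 0.242, 0.2547]
tcp_rot: [0.007, 3.141, -0.003]
contact_force: [0.3, -0.3, -0.4]
grip_width: 0.0855
grasp_force: 0.0
0.9833 [0.46550591 0.24358398 0.25463463] [-6.88837295e-03 -3.14105512e+00  1.33829174e-03] 349.2064786392697 [[0.005, 0.948, 0.32, 0.385], [1.0, -0.004, -0.003, 0.243], [-0.002, 0.32, -0.948, 0.389], [0.0, 0.0, 0.0, 1.0]] [ 0.06472059 -1.33726545  0.11214376]
```

View pics/w1.png

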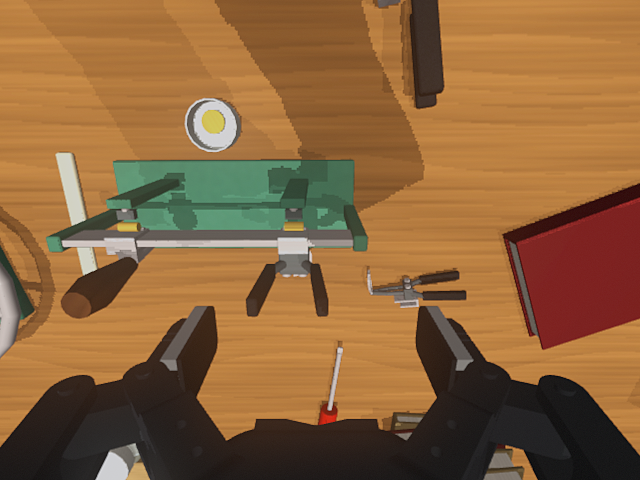

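The wrist view shows the pliers' handle tops at about (252,313) and (321,313), the hook at (292,245), and the awl off to the left at (85,295).

```bash
python3 - <<'E'
from h import *
f=load('w1')
for z in(.19,):
  print(onz(f,247,312.5,z),onz(f,327,313,z),onz(f,287,313.5,z))
print('rail ends',onz(f,62,243,.12),onz(f,353,241,.12),'hook top mid',onz(f,292.5,245,.123))
E
```

```text
[0.50303758 0.19699326 0.19      ] [0.50362951 0.24888641 0.19      ] [0.50388725 0.22292054 0.19      ]
rail ends [0.47917534 0.03392106 0.12      ] [0.47855533 0.27192977 0.12      ] hook top mid [0.48071414 0.2227175  0.123     ]
```

```bash
python3 -m jog '0.0854 .016 -.011 0 0 0 0;0.0854 .0165 -.0105 0 0 0 0;0.0854 0 0 -.02 0 0 0;0.0854 0 0 -.02 0 0 0;0.0854 0 0 0 0 0 0'; python3 -m jog '0.0854 0 0 -.01 0 0 0;0.0854 0 0 0 0 0 0;0.0854 0 0 0 0 0 0;0.0854 0 0 0 0 0 0;0.0854 0 0 0 0 0 0'
```

```text
clock: 1.4
tool_pos: [0.4941, 0.2242, 0.2118]
tcp_rot: [0.001, -3.136, 0.003]
contact_force: [0.2, -0.1, -0.4]
grip_width: 0.0854
grasp_force: 0.0
clock: 1.82
tool_pos: [0.4964, 0.2248, 0.2061]
tcp_rot: [-0.001, 3.14, 0.001]
contact_force: [-0.1, 0.1, 0.3]
grip_width: 0.0852
grasp_force: 0.0
```

```bash
python3 -m jog '0.0854 .0015 -.0025 -.012 0 0 0;0.0854 0 0 -.02 0 0 0;0.0854 0 0 -.02 0 0 0;0.0854 0 0 0 0 0 0;0.0854 0 0 0 0 0 0'; python3 - <<'E'
from h import *
from plant import *
f=grab_frame('wrist');np.savez('pics/w2.npz',**f);cv2.imwrite('pics/w2.png',f['frame']);s=read_state();print(s['clock'],s['tool_pos'],s['tcp_rot'],s['contact_force'])
E
```

```text
clock: 2.23
tool_pos: [0.4973, 0.2218, 0.1533]
tcp_rot: [0.0, -3.14, 0.001]
contact_force: [0.4, 0.0, 0.4]
grip_width: 0.0857
grasp_force: 0.0
2.2833 [0.49791394 0.22208827 0.1542231 ] [-2.79623612e-04  3.14109076e+00  2.30229835e-04] [-0.12388966  0.47194562  0.99012363]
```

View pics/w2.png

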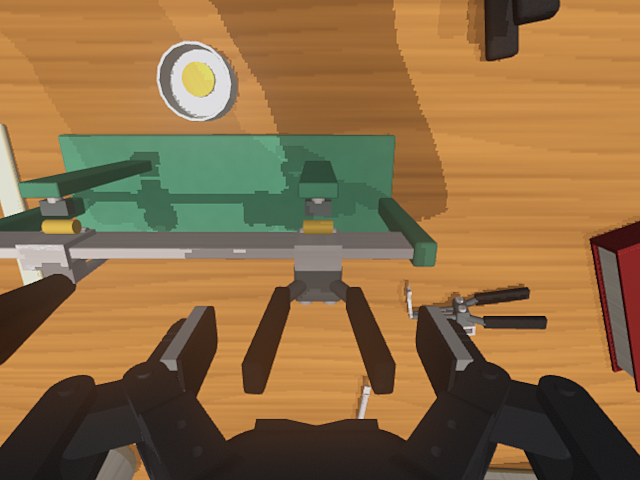

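The handles stand centred between the pads (mid u≈318), with the hook and rail clear of the fingers. I close.

```bash
python3 -m jog '0.03 0 0 0 0 0 0;0.03 0 0 0 0 0 0;0.03 0 0 0 0 0 0;0.03 0 0 0 0 0 0;0.03 0 0 0 0 0 0' 60; python3 -m jog '0.03 0 0 0 0 0 0;0.03 0 0 0 0 0 0;0.03 0 0 0 0 0 0;0.03 0 0 0 0 0 0;0.03 0 0 0 0 0 0'
```

```text
clock: 2.7
tool_pos: [0.4986, 0.2225, 0.1551]
tcp_rot: [-0.0, 3.139, 0.002]
contact_force: [-0.4, 0.7, 8.7]
grip_width: 0.0371
grasp_force: 58.8
clock: 3.12
tool_pos: [0.4986, 0.2225, 0.1551]
tcp_rot: [-0.0, 3.139, 0.002]
contact_force: [-1.4, -0.2, 10.8]
grip_width: 0.0372
grasp_force: 58.9
```

```bash
python3 -m jog '0.03 0 0 .004 0 0 0;0.03 0 0 .004 0 0 0;0.03 0 0 .004 0 0 0;0.03 0 0 .006 0 0 0;0.03 0 0 .008 0 0 0'; python3 -m jog '0.03 0 0 .01 0 0 0;0.03 0 0 .01 0 0 0;0.03 0 0 .01 0 0 0;0.03 0 0 .01 0 0 0;0.03 0 0 0.01 0 0 0';python3 -m jog '0.03 0 0 .01 0 0 0;0.03 0 0 .01 0 0 0;0.03 0 0 0 0 0 0;0.03 0 0 0 0 0 0;0.03 0 0 0 0 0 0'; python3 - <<'E'
from h import *
from plant import *
im=[]
for n in('wrist','scene','top'):
  f=grab_frame(n);np.savez('pics/'+n+'3.npz',**f);im.append(f['frame'])
s=read_state();print(s['clock'],s['tool_pos'],s['tcp_rot'],s['contact_force'])
a=np.zeros((600,800,3),np.uint8);a[:480,:640]=im[0]
c=cv2.resize(im[1][200:340,320:420],None,fx=3,fy=3);a[180:600,500:800]=c
cv2.imwrite('pics/w3.png',a)
E
```

```text
clock: 3.53
tool_pos: [0.4973, 0.2216, 0.1794]
tcp_rot: [0.0, -3.141, 0.002]
contact_force: [1.5, 0.3, -1.6]
grip_width: 0.0372
grasp_force: 62.1
clock: 3.95
tool_pos: [0.4975, 0.2219, 0.2305]
tcp_rot: [-0.0, 3.142, 0.0]
contact_force: [0.2, 0.7, -2.0]
grip_width: 0.037
grasp_force: 62.2
clock: 4.37
tool_pos: [0.4975, 0.2219, 0.2489]
tcp_rot: [0.0, -3.141, 0.001]
contact_force: [1.0, 0.4, -2.4]
grip_width: 0.0372
grasp_force: 62.2
4.5167 [0.49735748 0.22177532 0.24864175] [ 2.57858466e-04 -3.14050801e+00  9.04005887e-04] [ 0.47941021  0.10229943 -2.23723125]
```

View pics/w3.png

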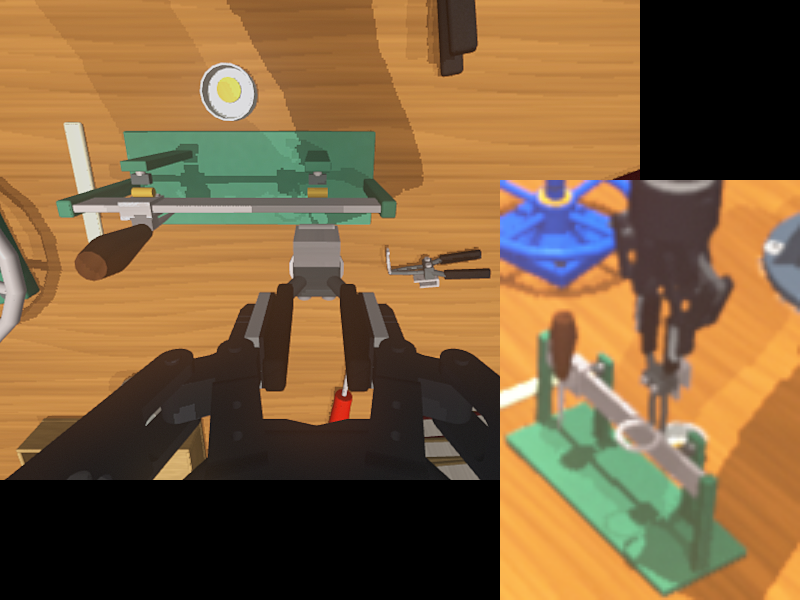

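The pliers are held upright, the handles squeezed and clear of the rail, the ring a round loop near scene (366,284), and the awl in place. I measure the ring relative to the TCP.

```bash
python3 - <<'E'
from h import *
s=load('scene3');t=load('top3');w=load('wrist3');tcp=np.array([.4974,.2218,.2486])
pr=tcp+[.0205,0,-.1]
print('pred scene',proj(s,pr),'top',proj(t,pr),'tcp top',proj(t,tcp))
# block top corners in wrist (z=+7): hook rear edge etc
print('hook top, z pivot+13',onz(w,316.5,226,tcp[2]-.045+.013),onz(w,316.5,251,tcp[2]-.045+.013))
im=np.hstack([cv2.resize(s['frame'][260:310,340:390],(400,400),interpolation=2),cv2.resize(t['frame'][200:250,205:255],(400,400),interpolation=2)]);cv2.imwrite('pics/c4.png',im)
E
```

```text
pred scene [365.11121269 284.6837356 ] top [224.74429468 233.72927963] tcp top [216.13508959 233.2885351 ]
hook top, z pivot+13 [0.4651948  0.22218317 0.2166    ] [0.47850072 0.22218057 0.2166    ]
```

View pics/c4.png

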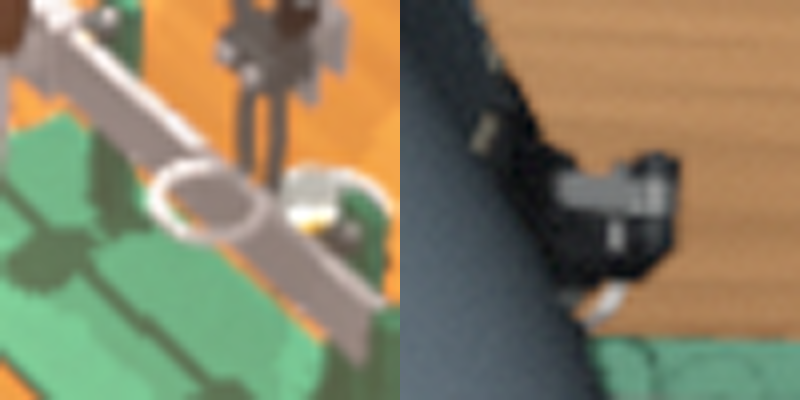

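Ring found at scene (365.9,285.0) against a predicted (365.1,284.7), so the ring offset from the TCP is about (0.020, 0, -0.100). I lift over the awl and travel to a viewpoint beside the axle.

```bash
python3 -m jog '0.03 0 0 .025 0 0 0;0.03 0 0 .03 0 0 0;0.03 0.007 -.02 .015 0 0 0;0.03 0.007 -.03 0 0 0 0;0.03 0.007 -.035 0 0 0 0'; python3 -m jog '0.03 0.007 -.035 0 0 0 0;0.03 0 -.035 0 0 0 0;0.03 0 -.035 0 0 0 0;0.03 0 -.035 0 0 0 0;0.03 0 -.035 0 0 0 0';python3 -m jog '0.03 0 -.03 0 0 0 0;0.03 0 -.02 0 0 0 0;0.03 0 0 0 0 0 0;0.03 0 0 0 0 0 0;0.03 0 0 0 0 0 0'; python3 - <<'E'
from h import *
from plant import *
f=grab_frame('wrist');np.savez('pics/w4.npz',**f);cv2.imwrite('pics/w4.png',f['frame'])
s=read_state();print(s['clock'],s['tool_pos'],s['tcp_rot'],s['contact_force'],f['extrinsics'][:3,3])
E
```

```text
clock: 4.93
tool_pos: [0.5192, 0.1372, 0.3199]
tcp_rot: [-0.004, 3.14, 0.001]
contact_force: [0.9, 0.7, -2.6]
grip_width: 0.037
grasp_force: 62.2
clock: 5.35
tool_pos: [0.5252, -0.0397, 0.3189]
tcp_rot: [0.001, -3.141, 0.0]
contact_force: [0.5, 0.7, -1.7]
grip_width: 0.0371
grasp_force: 62.2
clock: 5.77
tool_pos: [0.5255, -0.0877, 0.3189]
tcp_rot: [-0.0, -3.141, -0.001]
contact_force: [-0.6, 0.1, -2.2]
grip_width: 0.0372
grasp_force: 62.2
5.8167 [ 0.52558382 -0.08731207  0.31905954] [ 1.26292247e-03 -3.14113162e+00 -4.53762286e-04] [-0.7265599   0.53102142 -1.6689178 ] [ 0.4435887  -0.08760335  0.45356605]
```

View pics/w4.png

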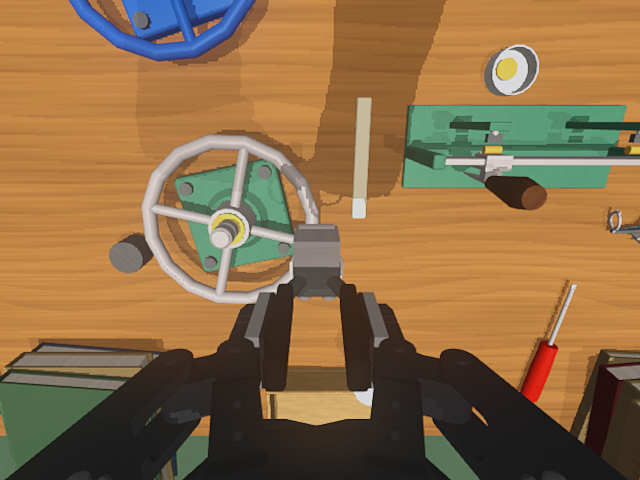

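The axle shows clearly at left: end face at about (221,239), brass washer around (230,226).

```bash
python3 - <<'E'
from h import *
f=load('w4');hsv=cv2.cvtColor(f['frame'],cv2.COLOR_BGR2HSV)
y=((hsv[...,0]>20)&(hsv[...,0]<35)&(hsv[...,1]>90)&(hsv[...,2]>90)).astype(np.uint8);k=np.zeros_like(y);k[200:260,200:260]=1;y*=k
pts=cv2.findNonZero(y);e=cv2.fitEllipse(cv2.convexHull(pts));print('washer',e,onz(f,*e[0],.069),'mm',np.array(e[1])/f['fx']*.405)
vv,uu=np.nonzero(y);print(uu.min(),uu.max(),vv.min(),vv.max())
print('end',onz(f,221,239,.104))
w=((hsv[...,1]<60)&(hsv[...,2]>90)).astype(np.uint8)
m=np.zeros_like(w);m[:]=w;m[300:]=0;m[:130]=0;m[:,330:]=0;m[:,140:]*=1;m[:,:140]=0
c=max(cv2.findContours(m,0,1)[0],key=cv2.contourArea);e=cv2.fitEllipse(cv2.convexHull(c));print('rim',e,onz(f,*e[0],.055))
for i in range(226,252): print(i,hsv[i,205:240,2].tolist())
E
```

```text
washer ((227.84307861328125, 228.4930877685547), (30.60874366760254, 32.94746398925781), 124.96673583984375) [ 0.56086416 -0.18910559  0.069     ] mm [0.03549917 0.03821156]
212 244 213 244
end [ 0.56178575 -0.18804099  0.104     ]
rim ((235.2366943359375, 221.50962829589844), (165.49368286132812, 195.2936248779297), 117.76079559326172) [ 0.55649523 -0.18333839  0.055     ]
226 [160, 149, 153, 200, 223, 217, 217, 217, 217, 221, 219, 191, 126, 89, 95, 99, 100, 103, 103, 105, 104, 103, 102, 100, 110, 134, 147, 146, 129, 104, 93, 88, 133, 182, 183]
227 [160, 158, 172, 208, 222, 217, 216, 217, 220, 218, 182, 106, 116, 130, 133, 133, 135, 126, 104, 99, 100, 102, 105, 103, 101, 107, 128, 144, 148, 133, 91, 89, 109, 163, 187]
228 [159, 157, 169, 198, 223, 216, 216, 218, 216, 186, 134, 147, 174, 184, 184, 185, 186, 176, 153, 141, 125, 105, 101, 103, 103, 99, 104, 125, 154, 155, 101, 89, 107, 162, 188]
229 [159, 158, 167, 196, 223, 217, 217, 219, 200, 164, 182, 194, 191, 189, 193, 192, 193, 195, 197, 193, 174, 143, 110, 99, 104, 103, 100, 103, 138, 158, 123, 88, 95, 153, 189]
230 [159, 158, 1
[... 3220 characters left out ...]
2, 161, 162, 161, 162, 162, 163, 162, 161, 160, 160, 160, 164, 165, 165, 169, 179, 180, 192, 211, 221, 212, 202, 195, 192, 178, 145, 119, 97, 94, 119, 153, 152]
249 [162, 162, 161, 162, 161, 162, 162, 162, 163, 163, 162, 161, 161, 161, 162, 164, 158, 158, 193, 201, 212, 217, 216, 206, 191, 179, 158, 111, 105, 114, 115, 113, 139, 168, 164]
250 [162, 162, 162, 162, 161, 162, 162, 162, 162, 163, 163, 162, 161, 162, 162, 163, 150, 144, 194, 204, 212, 218, 214, 204, 191, 180, 154, 110, 116, 118, 117, 112, 136, 165, 161]
251 [162, 162, 162, 162, 162, 162, 162, 162, 162, 162, 162, 162, 161, 161, 162, 164, 153, 152, 198, 204, 212, 217, 212, 202, 190, 178, 146, 105, 118, 117, 115, 111, 135, 163, 161]
```

The axle is at about (0.5613,-0.1892), consistent across washer, end face and earlier views. I go above it.

```bash
python3 -m jog '0.03 .005 -.03 0 0 0 0;0.03 0.006 -.03 0 0 0 0;0.03 0.005 -.03 0 0 0 0;0.03 0 -.012 0 0 0 0;0.03 0 0 0 0 0 0'; python3 -m jog '0.03 0 0 -.02 0 0 0;0.03 0 0 -.02 0 0 0;0.03 0 0 -.02 0 0 0;0.03 0 0 -.015 0 0 0;0.03 0 0 0 0 0 0';python3 -m jog '0.03 0 0 0 0 0 0;0.03 0 0 0 0 0 0;0.03 0 0 0 0 0 0;0.03 0 0 0 0 0 0;0.03 0 0 0 0 0 0'; python3 - <<'E'
from h import *
from plant import *
im=[]
for n in('scene','top'):
  f=grab_frame(n);np.savez('pics/'+n+'5.npz',**f);im.append(f['frame'])
s=read_state();t=s['tool_pos'];print(s['clock'],t,s['tcp_rot'],s['contact_force'])
f=load('scene5');print('ring pred',proj(f,t+[.02,0,-.1]),'axle end pred',proj(f,[.5613,-.1892,.104]))
cv2.imwrite('pics/c5.png',np.hstack([cv2.resize(im[0][190:265,225:325],(800,600),interpolation=2)]))
E
```

```text
clock: 6.23
tool_pos: [0.5419, -0.1913, 0.3186]
tcp_rot: [-0.001, -3.141, 0.0]
contact_force: [-0.2, 0.5, -2.9]
grip_width: 0.0369
grasp_force: 62.2
clock: 6.65
tool_pos: [0.5403, -0.1879, 0.2414]
tcp_rot: [0.003, -3.137, -0.003]
contact_force: [-0.5, 0.6, -1.4]
grip_width: 0.0371
grasp_force: 62.2
clock: 7.07
tool_pos: [0.542, -0.1901, 0.2451]
tcp_rot: [-0.0, 3.14, -0.001]
contact_force: [0.3, 0.7, -2.0]
grip_width: 0.0373
grasp_force: 62.2
7.1667 [ 0.54181796 -0.19013472  0.24474391] [-1.73105842e-04  3.14085578e+00 -5.21529996e-04] [-0.17087572  0.28684212 -2.38871647]
ring pred [272.91663749 218.00581598] axle end pred [273.73388795 228.90402662]
```

View pics/c5.png

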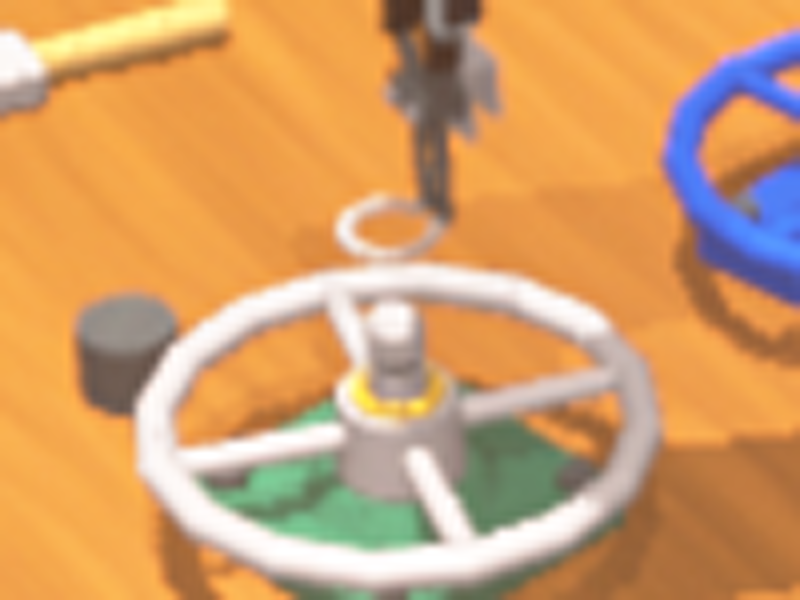

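The ring at (273.6,218.5) lies relative to the axle end at (274.4,229.4) exactly as predicted, so lateral offset is about 1 mm. I trim and descend gently.

```bash
python3 -m jog '0.03 -.0005 .001 -.01 0 0 0;0.03 0 0 -.01 0 0 0;0.03 0 0 -.01 0 0 0;0.03 0 0 0 0 0 0;0.03 0 0 0 0 0 0'; python3 -m jog '0.03 0 0 -.002 0 0 0;0.03 0 0 -.002 0 0 0;0.03 0 0 -.002 0 0 0;0.03 0 0 -.002 0 0 0;0.03 0 0 -.002 0 0 0'
```

```text
clock: 7.58
tool_pos: [0.5405, -0.1889, 0.2131]
tcp_rot: [0.0, -3.14, -0.001]
contact_force: [0.6, -1.0, -1.8]
grip_width: 0.0371
grasp_force: 62.2
clock: 8.0
tool_pos: [0.5412, -0.1891, 0.2042]
tcp_rot: [-0.0, 3.141, -0.0]
contact_force: [0.7, 0.3, -1.1]
grip_width: 0.0368
grasp_force: 62.2
```

```bash
python3 -m jog '0.03 0 0 -.002 0 0 0;0.03 0 0 -.002 0 0 0;0.03 0 0 -.002 0 0 0;0.03 0 0 -.002 0 0 0;0.03 0 0 -.002 0 0 0'; python3 -m jog '0.03 0 0 0 0 0 0;0.03 0 0 0 0 0 0;0.03 0 0 0 0 0 0;0.03 0 0 0 0 0 0;0.03 0 0 0 0 0 0'
```

```text
clock: 8.42
tool_pos: [0.5411, -0.189, 0.1941]
tcp_rot: [0.0, -3.142, 0.0]
contact_force: [0.6, -0.9, -1.1]
grip_width: 0.0369
grasp_force: 62.2
clock: 8.83
tool_pos: [0.5412, -0.1891, 0.1944]
tcp_rot: [-0.0, 3.141, -0.0]
contact_force: [-0.1, 0.0, -2.9]
grip_width: 0.037
grasp_force: 62.2
```

Force steady at the pliers' weight, so there is no contact. I continue to groove height.

```bash
python3 -m jog '0.03 0 0 -.002 0 0 0;0.03 0 0 -.002 0 0 0;0.03 0 0 -.002 0 0 0;0.03 0 0 -.002 0 0 0;0.03 0 0 -.0025 0 0 0'; python3 -m jog '0.03 0 0 0 0 0 0;0.03 0 0 0 0 0 0;0.03 0 0 0 0 0 0;0.03 0 0 0 0 0 0;0.03 0 0 0 0 0 0'; python3 - <<'E'
from h import *
from plant import *
f=grab_frame('scene');np.savez('pics/scene6.npz',**f);g=grab_frame('top')
s=read_state();t=s['tool_pos'];print(s['clock'],t,s['tcp_rot'],s['contact_force'])
print('ring pred',proj(f,t+[.02,0,-.1]),'axle end pred',proj(f,[.5613,-.1892,.104]),'groove',proj(f,[.5613,-.1892,.084]))
cv2.imwrite('pics/c6.png',cv2.resize(f['frame'][210:255,245:305],(800,600),interpolation=2))
E
```

```text
clock: 9.25
tool_pos: [0.5411, -0.1891, 0.1836]
tcp_rot: [0.0, -3.142, 0.0]
contact_force: [-0.3, -0.0, -2.3]
grip_width: 0.0374
grasp_force: 62.2
clock: 9.67
tool_pos: [0.5412, -0.1891, 0.1839]
tcp_rot: [-0.0, 3.141, -0.0]
contact_force: [-0.0, 0.2, -1.3]
grip_width: 0.0369
grasp_force: 62.2
9.7667 [ 0.54118305 -0.18908062  0.18385322] [-2.67727766e-04  3.14147349e+00 -2.55446626e-04] [-0.9674717  -0.96957311 -1.93888565]
ring pred [274.0373055 234.1467172] axle end pred [273.73388795 228.90402662] groove [273.98436517 234.10209502]
```

View pics/c6.png

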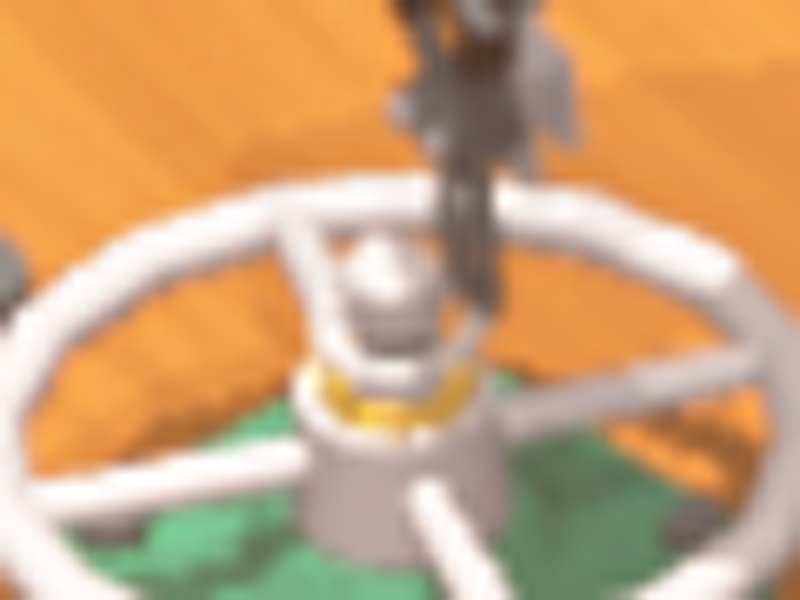

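The ring encircles the axle at groove height: its visible front edge puts the centre near (274.8,234.9), against 234.6 expected for the groove. Forces are free of contact and everything is still, so I hand in.

```bash
python3 -c "from plant import sign_off; print(sign_off())"
```

```text
the job is handed in; nothing more can be done
None
```

The job is handed in at about 9.8 s on the robot's clock: the pliers are held upright and squeezed, with the spread ring around the axle at groove height and no contact force measured; the hand-in returned no verdict.

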